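# Release the e-bike battery from its bench dock by feel

## Robot

A 6-joint arm with a two-finger parallel gripper is mounted at the origin on a cart in front of the work surface, level with it; the furniture and walls round the work are solid. World frame = base frame: x ahead of the robot, y to its left, z up, the work surface at z = 0. Lengths are in m, angles in rad, forces in N, time in s.
With the tool pointing down it reaches from about 0.275 to 0.85 m from the base axis. Payload 5.2 kg.
Tool frame: the origin (TCP) lies between the finger pads; the fingertips stand r.finger_overhang ahead of it and the grasp point (between the pads) lies 3 mm ahead of it (r.finger_overhang is the distance from the TCP to the fingertips, in m); y points along the fingers, x is the direction in which the jaws open and shut, and the axes are right-handed (so a half turn about y gives the same grasp; the last joint's range is limited). The gripper opens to 85 mm and grips with 20 to 120 N. Pads are 22 mm wide; open, the fingers measure 114 mm over their backs; the gripper's body (76 mm by 85 mm) begins 54 mm behind the grasp point. The pads swing forward as they close: fully open they stand 13 mm farther back than shut.
Start: joints at [0.959, 0.259, 1.535, -0, 1.348, -0.203], TCP at [0.219, 0.505, 0.253] pointing down, gripper open.
Joint ranges: [-3.14, 3.14], [-0.91, 2.08], [0.19, 2.58], [-1.22, 4.36], [0.22, 2.71], [-3.12, 3.12]. Speed limits (rad/s): [2.57, 2.57, 3.14, 3.14, 3.14, 3.14].

## Interface

Orientations are given as a rotation vector (axis times angle).
In Python, from cell import r gives the robot as it stands.
- The arm moves only by the shell command python3 -m inch 'ROWS' [OPENING] [FORCE]. ROWS is JSON, a list of rows, each a list of 2 entries, a list of its own where there are three numbers: the shift along the tool's x, y, z in mm, then the turn, a rotation vector about the tool's x, y, z in rad. A call has 1 to 20 rows; each row shifts and turns the commanded pose from where the row before left it, along the tool's axes as they then stand; what a row does not reach is not made up. A row lasts 1/12 s, in which the tool goes at most 41.7 mm and 7.16 degrees, less where a joint would pass 70% of its speed; a pose out of reach is approached as far as the arm can. A call is refused whole if a number of a shift passes 41.7 or a number of a turn 0.125, either way. A call with a gripper value outside its range is refused whole. OPENING is the closure, from -1 (fully open) to 1 (shut), so that 0 is half open, set as the call begins (- or left out, the last holds). The fingers move at their own pace and stop on an object; FORCE is the grip in N (left out, the last holds). Time passes only in rows, so rows that do not move let the fingers close. It gives the time, the measured TCP pose, the force and the opening at its end, in the units of the state.
- r.state(): the state, without advancing time (a new reading comes with each control period).
- r.get_image(name): name is "scene" or "top" or "wrist"; returns a dict with "pixels" (480x640x3 uint8, red, green, blue), "depth" (480x640 float32, m along the optical axis (not along the pixel's ray), 0 where there is no reading), "camera_matrix" (3x3 intrinsics, pixels), "R" (3x3) and "t" (3): a world point X has camera coordinates R X + t. Camera axes: x right, y down, z forward; pixel columns grow to the right and rows downward; lengths in m; the calibration is good to about 2 mm. The wrist camera is an equidistant fisheye: a pixel r from the principal point sees the ray r / f radians off the axis. A picture is of the moment at which its call begins.
- r.close_job(): hands the job in, once; it reports no verdict.
Trained networks look in a picture, given as the dict that the camera call returned (one of the last four; its "shot" number tells which), for a name from the list of things; names that differ only in an ending like _2 or _b are one class to them, and where a whole thing is asked for, a point or a joint stands for the part that bears it (a point fixed in the world has none). Each returns a list of dicts, best first, with "p" (0 to 1); they miss things now and then, are a little off and sometimes report something else, mostly with a low value. They report only what shows in the picture. A call takes as long as a camera call.
- r.find_in(label, picture): "centre" ([x, y, z] in m, in world coordinates, good to about 4 mm: the middle of the surface that is visible of it).
- r.silhouettes(label, picture): "pixels" (480x640 bool, what is visible of it).
- r.place_of(label, picture): "centre" ([x, y, z] in m, in world coordinates, good to about 4 mm: a listed point, or the origin of a listed thing).
The state is a dict: "clock": time; "joints": joint angles; "qvel": joint speeds; "effort": joint torques, N m; "tool_pos": TCP position; "orientation": TCP orientation; "force": force on the tool from outside, world axes, zero at the start; "moment": the same for the moment, N m; "finger_gap": opening from 0.0 (shut) to 1.0 (fully open).
Only numpy, scipy, OpenCV 4.12 (cv2) and the standard library are available. Lean on these libraries where they do the work, as an engineer would, in place of code of your own. Each camera call takes 0.05 s, during which the arm holds its last target.

## Task

Release the e-bike battery from its bench dock. Run a fingertip along the top edge of the latch bar behind the battery until you feel the thumb groove, then press the release paddle down inside the groove so that the battery springs up, and take the hand away. Do not lift the battery yourself, and leave the other things on the bench where they are.

Things in the scene. Friction and masses are not known exactly. Their poses are not given: they have to be found in the camera images.
- dock: fixed steel dock with a flat black battery (320x82 mm) in it. Origin on the bench under it; x from the robot's side across the battery to the latch bar behind it, y along the battery (left), z up. Base plate x -0.073..0.097, y -0.20..0.20, 12 mm thick; battery x -0.046..0.036, y -0.161..0.161, top z 0.0635 locked. Latch bar: x 0.048..0.080, along y, top edge z 0.048, rigid
- edge_mid (a point): middle of the open top edge of the plain black latch bar, dock frame (0.066, 0, 0.048), axes as the dock's. The bar can be clamped anywhere along its guides, so the place of its thumb groove differs each time and no reading tells it: the groove's middle lies within 40 mm of this point along y. The groove is a 48 mm long gap in the edge, open at the back, inner wall at dock x 0.051
- edge_left (a point): left end of the bar's open top edge, at dock (0.066, 0.105, 0.048), where the bar runs into a black guide block (x 0.039..0.087, 82 mm long, top z 0.057). At least 40 mm of plain edge lies beside each guide block before the groove begins
- edge_right (a point): right end of the bar's open top edge, at dock (0.066, -0.105, 0.048), with the same guide block
- battery (a joint): tilt of the battery about its front lower edge (x -0.046, z 0.014 in the dock), rad: 0 locked down; once released a spring lifts its back side by itself to about 0.18 (back edge some 15 mm up) and keeps it there
- release (a joint): angle (rad) of the release paddle in the groove: 0 at rest, grows as pressed, springs back. Paddle x 0.052..0.078, 45 mm long, top 18 mm below the edge (z 0.030), tips down about an axis along y at x 0.046, z 0.022. At x 0.068 it needs about 3 N to start and lets the battery go at about 0.17 (4 mm down, about 8 N); stop at 0.40 (9 mm, about 14 N)
- hex_t: bystander: loose T-handle hex key, 156x86x19 mm, to the left; origin at the middle of its underside
- spoke_key: bystander: loose round spoke key, 34x43x9 mm, to the right; origin at the middle of its underside
- chain_lube: bystander: loose upright drip bottle, 42 mm across, 126 mm high, at the back; origin at the middle of its underside
- torque_wrench: bystander: loose small torque wrench, 27x228x29 mm, lying on the bench behind the dock; origin at the middle of its underside
- grease_jar: bystander: loose upright grease jar, 54 mm across, 70 mm high, to the left; origin at the middle of its underside
- tape_measure: bystander: loose pocket tape measure, 75x31x60 mm, to the right; origin at the middle of its underside

How it is judged:
On the way, in this order (a step that is already met when the one before it is completed fails the run):
1. a fingertip feels the top edge of the latch bar, the battery still locked down and the paddle not pressed (contact force between the fingers and latch_bar above 0.5 N and value of joint each of battery, release below 0.03 rad), for 0.2 s.
2. the fingers press the release paddle down inside the groove (value of joint release above 0.1 rad and contact force between the fingers and release above 0.5 N).
At the end, for the whole second after the job is handed in: the battery stands sprung up at rest, tilted 0.12 to 0.25 rad, and the release paddle has come back up (under 0.05 rad) (value of joint battery between 0.12 and 0.25 rad and velocity of joint battery between -0.05 and 0.05 rad/s and value of joint release below 0.05 rad); the robot touches nothing.
It fails at once if the battery is lifted beyond where its spring leaves it (more than 0.32 rad) (value of joint battery above 0.32 rad).
It fails at once if one of the loose things on the bench is moved or lifted more than 25 mm (distance of any of hex_t, spoke_key, chain_lube, torque_wrench, grease_jar, tape_measure from where it was at the start of the episode above 0.025 m).
It also fails if it takes over 51 s, if anything falls off the work surface, if the arm or the gripper's body presses on something with over 40 N, if the wrist force passes 120 N, or if a joint passes its speed limit or range.

## Working session

There is one attempt and no reset: what is moved stays moved. The work goes in short steps, Python scripts to look and compute and a shell command to move; the robot and the scene stay as the last step left them, time stands still between calls to the robot, and variables do not carry over. Pictures are saved under pics/ and viewed, and the job is handed in when it is done.

```bash
mkdir -p pics; ls; python3 - <<'E'
from cell import r
import cv2
print(r.state(), r.finger_overhang)
for n in ["scene","top"]:
    im=r.get_image(n); cv2.imwrite(f"pics/{n}0.png",im["pixels"][:,:,::-1])
    print(n,im["camera_matrix"].tolist(),im["R"].tolist(),im["t"].tolist())
    for l in ["dock","edge_mid","edge_left","edge_right"]:
        print(l,[(x["p"],[round(float(v),4) for v in x["centre"]]) for x in r.place_of(l,im)][:2])
    for l in ["hex_t","spoke_key","chain_lube","torque_wrench","grease_jar","tape_measure"]:
        print(l,[(x["p"],[round(float(v),4) for v in x["centre"]]) for x in r.place_of(l,im)][:1])
E
```

```text
pics
{'clock': 0.0, 'joints': array([ 9.59204528e-01,  2.59328387e-01,  1.53608926e+00, -1.81332981e-05,
        1.34802120e+00, -2.02822341e-01]), 'qvel': array([ 3.63107254e-04,  4.06856265e-04, -2.57347273e-05, -1.17560970e-03,
       -8.83432233e-04,  3.64220215e-04]), 'effort': array([ 1.25051480e-03, -4.46025181e+01, -2.90579849e+01, -2.82087412e-04,
        1.16438430e-02, -4.15421459e-05]), 'tool_pos': array([0.21831702, 0.50427086, 0.25248006]), 'orientation': array([-1.37600854, -0.9017324 ,  0.90454481]), 'force': array([-0.64252783,  0.27489072,  0.3879314 ]), 'moment': array([-0.00183316,  0.00028719, -0.0246863 ]), 'finger_gap': 0.9996327314380835} 0.022
scene [[544.1447897577434, 0.0, 315.43264639930027], [0.0, 544.1447897577434, 230.4747265569884], [0.0, 0.0, 1.0]] [[0.8787393891755914, -0.4773004475622883, 0.0011699009138205828], [-0.2723131251744714, -0.503355162793706, -0.8200482558646378], [0.3919982752117942, 0.7202901240790138, -0.572293184814582]] [-0.531578824366407, 0.23278534595931408, 1.2161702072576543]
dock [(0.84, [0.5213, -0.0667, 0.0011])]
edge_mid [(0
[... 597 characters left out ...]
2, 0.0017081731528644328, -0.11626677234177563], [0.11625794898439232, -0.004581415683895659, -0.9932084876440965]] [0.004859327337309007, 0.600157950233589, 1.3817234983163413]
dock [(0.55, [0.5235, -0.0694, 0.0014])]
edge_mid [(0.77, [0.5892, -0.0672, 0.0476]), (0.34, [0.6731, 0.3989, 0.001])]
edge_left [(0.63, [0.5972, 0.0406, 0.0476])]
edge_right [(0.76, [0.5841, -0.1757, 0.0457]), (0.59, [0.6749, 0.3975, -0.0012])]
hex_t [(0.87, [0.4494, 0.425, -0.001])]
spoke_key [(0.7, [0.58, -0.1739, 0.0463])]
chain_lube [(0.44, [0.6624, -0.0847, -0.0027])]
torque_wrench [(0.92, [0.6609, -0.0814, -0.004])]
grease_jar [(0.72, [0.6752, 0.3959, 0.0031])]
tape_measure [(0.58, [0.6251, -0.3848, -0.0024])]
```

View pics/scene0.png

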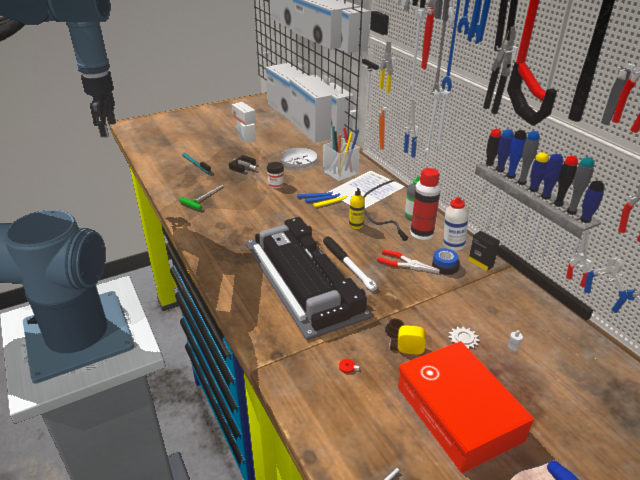

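View pics/top0.png

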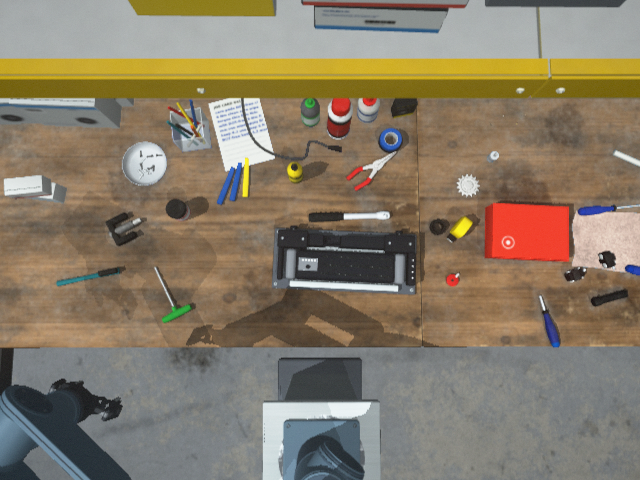

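The dock sits at about pixel (345,258) in the top view, with the latch bar behind it and the wrench behind that at (350,216). The nets agree on the dock pose, with a yaw of about -0.057. Next I'll check the bar's depth and the tool axes.

```bash
cat > h.py <<'E'
import numpy as np, cv2
from scipy.spatial.transform import Rotation as Rn
from cell import r
def cloud(im):
    K=im["camera_matrix"];d=im["depth"];v,u=np.mgrid[0:480,0:640]
    c=np.stack([(u-K[0,2])/K[0,0]*d,(v-K[1,2])/K[1,1]*d,d],-1)
    return (c-im["t"])@im["R"]
yaw=-0.055
O=np.array([0.5225,-0.0685,0.0])
D=Rn.from_euler('z',yaw).as_matrix()
def todock(p): return (np.asarray(p)-O)@D
E
python3 - <<'E'
from h import *
s=r.state();print(Rn.from_rotvec(s["orientation"]).as_matrix().round(3))
np.set_printoptions(linewidth=250,suppress=True)
for n in ["top","scene"]:
    im=r.get_image(n);P=todock(cloud(im))
    for lo,hi in [(.058,.067),(.067,.076)]:
        m=(P[...,0]>lo)&(P[...,0]<hi)&(abs(P[...,1])<.2)&(P[...,2]>-.01)
        y=P[m][:,1];z=P[m][:,2]
        print(n,lo,[(int(b*1000),round(1000*float(np.median(z[abs(y-b)<.004])))) for b in np.arange(-.2,.2,.008) if (abs(y-b)<.004).any()])
    img=im["pixels"][:,:,::-1]
    c=img[215:300,265:425] if n=="top" else img[210:340,240:380]
    cv2.imwrite(f"pics/{n}z.png",cv2.resize(c,None,fx=5 if n=="top" else 4,fy=5 if n=="top" else 4,interpolation=cv2.INTER_CUBIC))
E
```

```text
[[ 0.398 -0.    -0.918]
 [ 0.918 -0.     0.398]
 [-0.    -1.     0.   ]]
top 0.058 [(-200, 8), (-192, 12), (-184, 58), (-176, 59), (-167, 59), (-159, 55), (-151, 57), (-143, 55), (-135, 56), (-127, 57), (-119, 54), (-111, 58), (-103, 55), (-95, 47), (-87, 49), (-79, 48), (-71, 47), (-63, 48), (-55, 49), (-47, 49), (-39, 49), (-31, 48), (-23, 48), (-15, 46), (-7, 48), (0, 48), (8, 45), (16, 46), (24, 30), (32, 32), (40, 28), (48, 30), (56, 30), (64, 29), (72, 48), (80, 47), (88, 49), (96, 48), (104, 50), (112, 58), (120, 59), (128, 59), (136, 57), (144, 58), (152, 56), (160, 56), (168, 56), (176, 57), (184, 59), (192, 33)]
top 0.067 [(-200, 6), (-192, 11), (-184, 54), (-176, 57), (-167, 56), (-159, 57), (-151, 56), (-143, 57), (-135, 55), (-127, 58), (-119, 56), (-111, 55), (-103, 55), (-95, 48), (-87, 48), (-79, 47), (-71, 48), (-63, 47), (-55, 48), (-47, 48), (-39, 49), (-31, 47), (-23, 48), (-15, 50), (-7, 48), (0, 46), (8, 47), (16, 45), (24, 32), (32, 30), (40, 29), (48, 32), (56, 30), (64, 33), (72, 48), (80, 50), (88, 50), (96, 47), (104, 48), (112, 58), (120, 58), (128, 59), (
[... 452 characters left out ...]
, (72, 46), (80, 49), (88, 48), (96, 48), (104, 50), (112, 57), (120, 58), (128, 59), (136, 58), (144, 57), (152, 58), (160, 58), (168, 59), (176, 56), (184, 58)]
scene 0.067 [(-200, 2), (-192, 10), (-184, 34), (-176, 56), (-167, 58), (-159, 58), (-151, 58), (-143, 58), (-135, 56), (-127, 57), (-119, 57), (-111, 56), (-103, 58), (-95, 50), (-87, 48), (-79, 49), (-71, 48), (-63, 48), (-55, 48), (-47, 49), (-39, 49), (-31, 49), (-23, 49), (-15, 49), (-7, 48), (0, 47), (8, 49), (16, 49), (32, 34), (40, 30), (48, 31), (56, 30), (64, 38), (72, 46), (80, 50), (88, 49), (96, 48), (104, 51), (112, 54), (120, 58), (128, 59), (136, 58), (144, 58), (152, 58), (160, 59), (168, 59), (176, 57), (184, 56)]
```

The depth already shows a 30 mm high gap in the edge, at dock y of about +20 to +68 mm. I'll refine the bar and groove in world coordinates, then confirm by touch.

```bash
python3 - <<'E'
from h import *
for n in ["top","scene"]:
    im=r.get_image(n);P=todock(cloud(im))
    m=(P[...,2]>.043)&(P[...,2]<.053)&(abs(P[...,1])<.09)&(P[...,0]>.04)&(P[...,0]<.1)
    q=P[m]; 
    xs=[]
    for b in np.arange(-.085,.09,.01):
        s=q[abs(q[:,1]-b)<.005][:,0]
        if len(s)>3: xs.append((round(b*1e3),*np.percentile(s,[3,97]).round(4).tolist(),len(s)))
    print(n,xs)
    # battery / base plate
    b=P[(abs(P[...,0]+.0)<.25)&(P[...,2]>.008)&(P[...,2]<.075)&(abs(P[...,1])<.24)]
    for z0,z1 in [(.008,.016),(.052,.061),(.06,.068)]:
        c=b[(b[:,2]>z0)&(b[:,2]<z1)]; print(z0,np.percentile(c[:,0],[1,99]).round(4),np.percentile(c[:,1],[1,99]).round(4))
    w=P[(P[...,2]>.010)&(P[...,2]<.04)&(P[...,0]>.1)&(P[...,0]<.2)&(abs(P[...,1])<.2)]
    print("wrench",w[:,0].min(),w[:,0].max(),w[:,1].min(),w[:,1].max(),w[:,2].max())
E
```

```text
top [(-85, 0.0502, 0.0809, 36), (-75, 0.0498, 0.0799, 44), (-65, 0.0489, 0.0794, 40), (-55, 0.0491, 0.0793, 34), (-45, 0.045, 0.0786, 46), (-35, 0.0503, 0.0777, 34), (-25, 0.0496, 0.0794, 39), (-15, 0.0499, 0.0797, 40), (-5, 0.0484, 0.0792, 39), (5, 0.0482, 0.0786, 44), (15, 0.0484, 0.078, 33), (25, 0.0417, 0.0503, 8), (35, 0.044, 0.0492, 5), (45, 0.0408, 0.0489, 9), (55, 0.0404, 0.0511, 14), (65, 0.0416, 0.0781, 23), (75, 0.0481, 0.0776, 41), (85, 0.0488, 0.0775, 35)]
0.008 [-0.1615  0.2462] [-0.2336  0.2023]
0.052 [-0.0442  0.0865] [-0.1781  0.1856]
0.06 [-0.0421  0.0798] [-0.1557  0.1653]
wrench 0.10046230035902119 0.19044449018718396 -0.15097866763750883 0.14252345907084515 0.03642824931847642
scene [(-85, 0.0476, 0.0777, 34), (-75, 0.0478, 0.0775, 38), (-65, 0.0475, 0.0773, 38), (-55, 0.0484, 0.0775, 36), (-45, 0.0475, 0.078, 35), (-35, 0.0463, 0.0772, 35), (-25, 0.0485, 0.0767, 32), (-15, 0.0478, 0.0769, 35), (-5, 0.047, 0.0766, 36), (5, 0.0476, 0.0775, 28), (15, 0.0466, 0.0745, 25), (25, 0.0423, 0.0509, 8), (35, 0.0412, 0.0501, 9), (45, 0.0402, 0.0497, 10), (55, 0.0416, 0.049, 7), (65, 0.0484, 0.076, 29), (75, 0.0449, 0.0777, 30), (85, 0.0468, 0.076, 33)]
0.008 [-0.0744  0.2467] [-0.1981  0.1934]
0.052 [-0.0464  0.2333] [-0.1829  0.1835]
0.06 [-0.0436  0.2234] [-0.1558  0.1578]
wrench 0.10026217522920797 0.1579828465616371 -0.14966532730116067 0.11163563617348692 0.039433257708820724
```

View pics/topz.png

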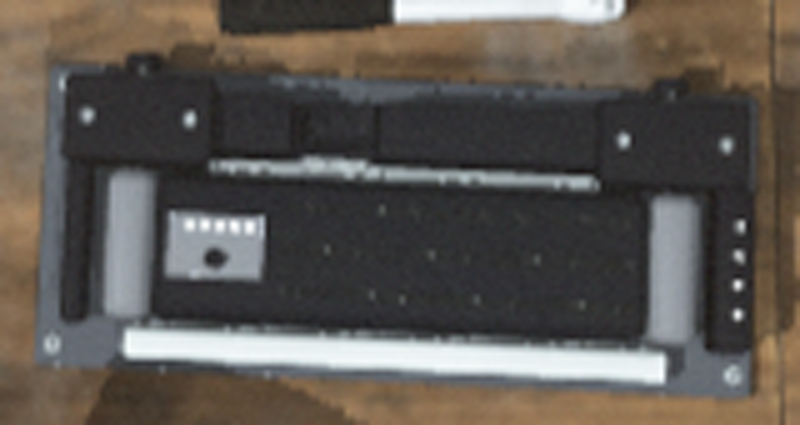

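View pics/scenez.png

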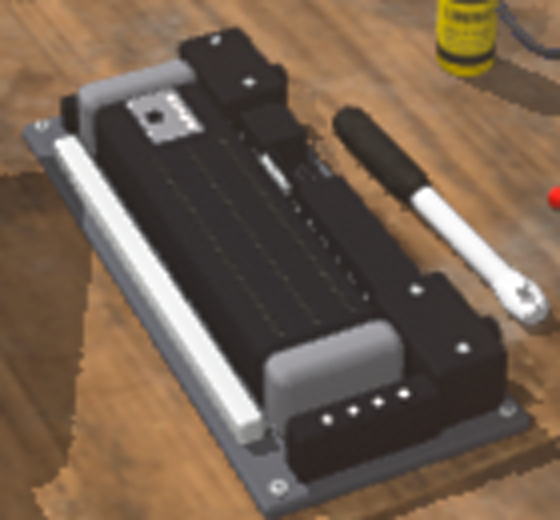

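```bash
python3 -m inch '[[[0,0,0],[0,-0.12,0]],[[0,0,0],[0,-0.12,0]],[[0,0,0],[0,-0.12,0]],[[0,0,0],[0,0,0]]]' 1 40
```

```text
clock: 1.63
tool_pos: [0.2186, 0.5047, 0.2533]
orientation: [-1.23, -1.176, 1.176]
force: [-0.6, -0.1, -0.3]
finger_gap: 0.455
```

```bash
python3 -m inch '[[[-28.5,0,-20],[0,0,0]],[[-28.5,0,-20],[0,0,0]],[[-28.5,0,-20],[0,0,0]],[[-28.5,0,-20],[0,0,0]],[[-28.5,0,-20],[0,0,0]],[[-28.5,0,-20],[0,0,0]],[[-28.5,0,-20],[0,0,0]],[[-28.5,0,-20],[0,0,0]],[[-28.5,0,-20],[0,0,0]],[[-28.5,0,-20],[0,0,0]],[[-28.5,0,-20],[0,0,0]],[[-28.5,0,-20],[0,0,0]],[[-28.5,0,-20],[0,0,0]],[[-28.5,0,-20],[0,0,0]],[[-28.5,0,-20],[0,0,0]],[[-28.5,0,-20],[0,0,0]],[[-28.5,0,-20],[0,0,0]],[[-28.5,0,-20],[0,0,0]],[[-28.5,0,-20],[0,0,0]],[[-28.5,0,-20],[0,0,0]]]'
```

```text
clock: 3.3
tool_pos: [0.591, -0.0858, 0.2533]
orientation: [-1.234, -1.17, 1.17]
force: [0.9, 0.2, 0.5]
finger_gap: 0.002
```

```bash
cat > chk.py <<'E'
from h import *
s=r.state();R=Rn.from_rotvec(s["orientation"]).as_matrix()
print("t",round(float(s["clock"]),2),"gap",round(float(s["finger_gap"]),3));print("tip dock mm",(todock(s["tool_pos"]+R[:,1]*r.finger_overhang)*1000).round(1),"F",np.round(s["force"],2))
print("tool axes in dock\n",(D.T@R).round(3))
E
python3 -m inch '[[[0,0,0],[0,0,0]],[[0,0,0],[0,0,0]]]'; python3 chk.py
```

```text
clock: 3.47
tool_pos: [0.5908, -0.0859, 0.2525]
orientation: [-1.234, -1.168, 1.169]
force: [-0.5, 0.0, 0.7]
finger_gap: 0.001
t 3.47 gap 0.001
tip dock mm [ 69.1 -13.6 230.5] F [-0.46  0.02  0.7 ]
tool axes in dock
 [[-0.    -0.001 -1.   ]
 [ 1.     0.    -0.   ]
 [ 0.    -1.     0.001]]
```

The hand is aligned (tool x = dock y, tool z = −dock x). Next I'll descend to just above the edge and look.

```bash
python3 -m inch '[[[0,32,1],[0,0,0]],[[0,32,1],[0,0,0]],[[0,32,0],[0,0,0]],[[0,32,0],[0,0,0]],[[0,32,0],[0,0,0]],[[0,10,0],[0,0,0]],[[0,0,0],[0,0,0]],[[0,0,0],[0,0,0]]]'; python3 chk.py; python3 - <<'E'
from h import *
im=r.get_image("wrist");cv2.imwrite("pics/w1.png",im["pixels"][:,:,::-1])
im=r.get_image("scene");cv2.imwrite("pics/s1.png",cv2.resize(im["pixels"][180:350,210:430,::-1],None,fx=3.5,fy=3.5,interpolation=cv2.INTER_CUBIC))
E
```

```text
clock: 4.13
tool_pos: [0.5885, -0.0834, 0.0841]
orientation: [-1.232, -1.173, 1.173]
force: [-0.2, -0.3, 1.4]
finger_gap: -0.002
t 4.13 gap -0.002
tip dock mm [ 66.7 -11.2  62.1] F [-0.19 -0.32  1.43]
tool axes in dock
 [[-0.006  0.    -1.   ]
 [ 1.     0.    -0.006]
 [ 0.    -1.    -0.   ]]
```

View pics/w1.png

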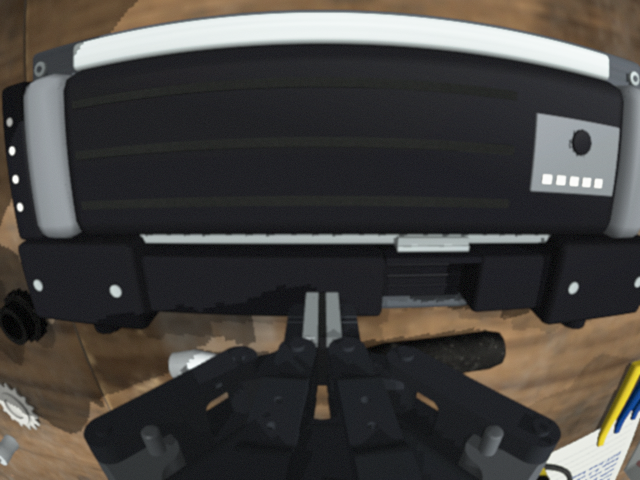

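View pics/s1.png

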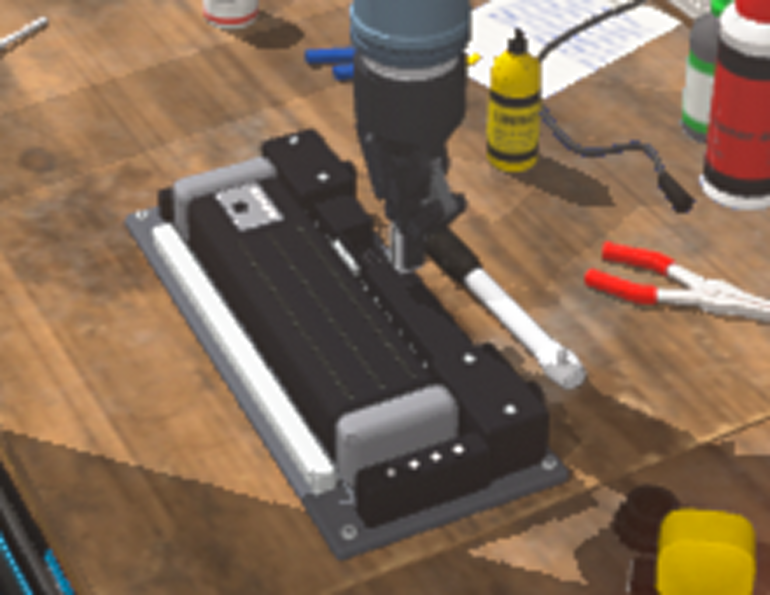

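The wrist view shows the groove at columns 385–475, to the right of (dock +y from) the fingertips at (322,300), over plain edge. Now I'll touch the edge.

```bash
python3 -m inch '[[[0,4,0],[0,0,0]],[[0,4,0],[0,0,0]],[[0,2,0],[0,0,0]],[[0,1,0],[0,0,0]],[[0,1,0],[0,0,0]],[[0,0,0],[0,0,0]],[[0,0,0],[0,0,0]]]'; python3 chk.py
```

```text
clock: 4.82
tool_pos: [0.5883, -0.0841, 0.0712]
orientation: [-1.232, -1.173, 1.173]
force: [0.1, -0.1, -0.3]
finger_gap: -0.001
t 4.82 gap -0.001
tip dock mm [ 66.6 -11.9  49.2] F [ 0.11 -0.13 -0.27]
tool axes in dock
 [[-0.006 -0.    -1.   ]
 [ 1.     0.    -0.006]
 [ 0.    -1.     0.   ]]
```

```bash
python3 -m inch '[[[0,0.7,0],[0,0,0]],[[0,0.7,0],[0,0,0]],[[0,0.6,0],[0,0,0]],[[0,0,0],[0,0,0]],[[0,0,0],[0,0,0]]]'; python3 chk.py
```

```text
clock: 5.23
tool_pos: [0.5885, -0.0841, 0.0701]
orientation: [-1.232, -1.173, 1.173]
force: [-1.1, 1.0, 5.8]
finger_gap: 0.001
t 5.23 gap 0.001
tip dock mm [ 66.7 -12.   48.1] F [-1.08  1.02  5.85]
tool axes in dock
 [[-0.006  0.001 -1.   ]
 [ 1.    -0.    -0.006]
 [-0.    -1.    -0.001]]
```

Contact at tip height 48.1 mm, 5.8 N. I'll hold for 0.4 s, then slide along the edge toward +y.

```bash
python3 -m inch '[[[0,0.3,0],[0,0,0]],[[0,0,0],[0,0,0]],[[0,0,0],[0,0,0]],[[0,0,0],[0,0,0]],[[0,0,0],[0,0,0]]]'; python3 -m inch '[[[3,0,0],[0,0,0]],[[3,0,0],[0,0,0]],[[3,0,0],[0,0,0]],[[3,0,0],[0,0,0]]]'; python3 chk.py;  python3 -m inch '[[[3,0,0],[0,0,0]],[[3,0,0],[0,0,0]],[[3,0,0],[0,0,0]],[[3,0,0],[0,0,0]]]'; python3 chk.py
```

```text
clock: 5.65
tool_pos: [0.5885, -0.0841, 0.0701]
orientation: [-1.233, -1.174, 1.173]
force: [-2.3, 0.2, 6.6]
finger_gap: 0.0
clock: 5.98
tool_pos: [0.59, -0.0729, 0.0701]
orientation: [-1.235, -1.174, 1.173]
force: [-0.6, -2.5, 5.6]
finger_gap: -0.003
t 5.98 gap -0.003
tip dock mm [67.7 -0.7 48.1] F [-0.57 -2.53  5.59]
tool axes in dock
 [[-0.006  0.003 -1.   ]
 [ 1.    -0.002 -0.006]
 [-0.002 -1.    -0.003]]
clock: 6.32
tool_pos: [0.5906, -0.0609, 0.0701]
orientation: [-1.235, -1.174, 1.173]
force: [-0.4, -3.2, 5.8]
finger_gap: 0.001
t 6.32 gap 0.001
tip dock mm [67.6 11.3 48.1] F [-0.38 -3.19  5.81]
tool axes in dock
 [[-0.006  0.003 -1.   ]
 [ 1.    -0.002 -0.006]
 [-0.002 -1.    -0.003]]
```

```bash
python3 -m inch '[[[3,0,0],[0,0,0]],[[3,0,0],[0,0,0]],[[0,0,0],[0,0,0]]]'; python3 chk.py;  python3 -m inch '[[[3,0,0],[0,0,0]],[[3,0,0],[0,0,0]],[[0,0,0],[0,0,0]]]'; python3 chk.py;python3 -m inch '[[[3,0,0],[0,0,0]],[[3,0,0],[0,0,0]],[[0,0,0],[0,0,0]]]'; python3 chk.py
```

```text
clock: 6.57
tool_pos: [0.5909, -0.0544, 0.0701]
orientation: [-1.235, -1.175, 1.173]
force: [-0.1, -0.6, 5.7]
finger_gap: 0.002
t 6.57 gap 0.002
tip dock mm [67.6 17.8 48.1] F [-0.08 -0.57  5.7 ]
tool axes in dock
 [[-0.007  0.003 -1.   ]
 [ 1.    -0.001 -0.007]
 [-0.001 -1.    -0.003]]
clock: 6.82
tool_pos: [0.5911, -0.0484, 0.0699]
orientation: [-1.234, -1.175, 1.173]
force: [-0.6, -1.5, 4.9]
finger_gap: -0.002
t 6.82 gap -0.002
tip dock mm [67.4 23.8 47.9] F [-0.56 -1.49  4.91]
tool axes in dock
 [[-0.007  0.002 -1.   ]
 [ 1.    -0.001 -0.007]
 [-0.001 -1.    -0.002]]
clock: 7.07
tool_pos: [0.5897, -0.0411, 0.0684]
orientation: [-1.23, -1.173, 1.173]
force: [-0.2, -0.9, -0.4]
finger_gap: 0.001
t 7.07 gap 0.001
tip dock mm [65.6 31.1 46.4] F [-0.22 -0.93 -0.4 ]
tool axes in dock
 [[-0.006 -0.002 -1.   ]
 [ 1.     0.001 -0.006]
 [ 0.001 -1.     0.002]]
```

The force fell to zero and the tip dropped at y of about 24–31 mm. That is the groove, as seen in depth. I'll move to its middle (y 44) and lower onto the paddle.

```bash
python3 -m inch '[[[4,0,-1],[0,0,0]],[[4,0,-1],[0,0,0]],[[4,0,0],[0,0,0]],[[1,0,0],[0,0,0]],[[0,0,0],[0,0,0]],[[0,0,0],[0,0,0]]]'; python3 chk.py;  python3 -m inch '[[[0,4,0],[0,0,0]],[[0,4,0],[0,0,0]],[[0,4,0],[0,0,0]],[[0,2,0],[0,0,0]],[[0,0,0],[0,0,0]],[[0,0,0],[0,0,0]]]'; python3 chk.py
```

```text
clock: 7.57
tool_pos: [0.593, -0.029, 0.069]
orientation: [-1.232, -1.173, 1.174]
force: [0.1, -0.2, 1.0]
finger_gap: -0.003
t 7.57 gap -0.003
tip dock mm [68.2 43.3 47. ] F [ 0.06 -0.2   1.05]
tool axes in dock
 [[-0.007 -0.    -1.   ]
 [ 1.    -0.    -0.007]
 [-0.    -1.     0.   ]]
clock: 8.07
tool_pos: [0.5928, -0.0293, 0.0547]
orientation: [-1.231, -1.173, 1.173]
force: [0.5, -0.7, -0.1]
finger_gap: -0.001
t 8.07 gap -0.001
tip dock mm [68.  43.  32.7] F [ 0.51 -0.71 -0.06]
tool axes in dock
 [[-0.006 -0.001 -1.   ]
 [ 1.     0.    -0.006]
 [ 0.    -1.     0.001]]
```

```bash
python3 -m inch '[[[0,2,0],[0,0,0]],[[0,2,0],[0,0,0]],[[0,2,0],[0,0,0]],[[0,1,0],[0,0,0]],[[0,0,0],[0,0,0]],[[0,0,0],[0,0,0]]]'; python3 chk.py;  python3 -m inch '[[[0,1,0],[0,0,0]],[[0,1,0],[0,0,0]],[[0,1,0],[0,0,0]],[[0,0,0],[0,0,0]],[[0,0,0],[0,0,0]],[[0,0,0],[0,0,0]]]'; python3 chk.py
python3 - <<'E'
from h import *
im=r.get_image("wrist");cv2.imwrite("pics/w2.png",im["pixels"][:,:,::-1])
im=r.get_image("scene");P=todock(cloud(im))
m=(abs(P[...,0]-.02)<.006)&(abs(P[...,1])<.1)&(P[...,2]<.1)
print("battery z at x .02",np.median(P[m][:,2]), "was ~.0635 locked")
E
```

```text
clock: 8.57
tool_pos: [0.5943, -0.0294, 0.0495]
orientation: [-1.235, -1.175, 1.172]
force: [0.6, 0.7, 8.5]
finger_gap: 0.003
t 8.57 gap 0.003
tip dock mm [69.6 43.  27.5] F [0.62 0.69 8.46]
tool axes in dock
 [[-0.006  0.003 -1.   ]
 [ 1.    -0.    -0.006]
 [-0.    -1.    -0.003]]
clock: 9.07
tool_pos: [0.5949, -0.0294, 0.0471]
orientation: [-1.236, -1.176, 1.171]
force: [0.0, 0.2, 10.9]
finger_gap: 0.002
t 9.07 gap 0.002
tip dock mm [70.3 43.  25.1] F [ 0.03  0.2  10.86]
tool axes in dock
 [[-0.006  0.005 -1.   ]
 [ 1.    -0.001 -0.006]
 [-0.001 -1.    -0.005]]
battery z at x .02 0.07269519634981433 was ~.0635 locked
```

View pics/w2.png

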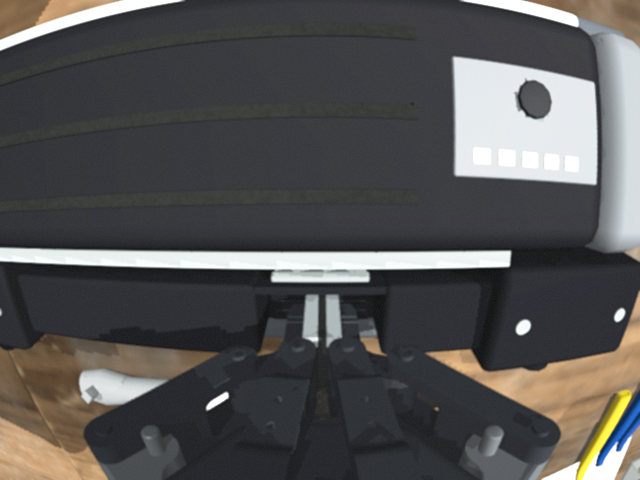

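The battery's top has risen about 9 mm at x 0.02, so it looks sprung. The fingers at (322,320) are in the groove. Next I'll withdraw straight up and check.

```bash
python3 -m inch '[[[0,-5,0],[0,0,0]],[[0,-10,0],[0,0,0]],[[0,-15,0],[0,0,0]],[[0,-20,0],[0,0,0]],[[0,-30,0],[0,0,0]],[[0,-30,0],[0,0,0]],[[0,-30,0],[0,0,0]],[[0,-30,0],[0,0,0]],[[0,0,0],[0,0,0]],[[0,0,0],[0,0,0]],[[0,0,0],[0,0,0]]]'
python3 chk.py
python3 - <<'E'
from h import *
for n in ["scene","top"]:
    im=r.get_image(n);P=todock(cloud(im))
    cv2.imwrite(f"pics/{n}3.png",im["pixels"][:,:,::-1])
    m=(P[...,0]>-.035)&(P[...,0]<.03)&(abs(P[...,1])<.09)&(P[...,2]<.1)&(P[...,2]>.05)
    f=np.polyfit(P[m][:,0],P[m][:,2],1);print(n,"tilt",np.arctan(f[0]),m.sum())
    g=(abs(P[...,0]-.066)<.008)&(abs(P[...,1]-.044)<.016)&(P[...,2]<.06);print("paddle z",np.median(P[g][:,2]),g.sum())
    for l in ["hex_t","spoke_key","chain_lube","torque_wrench","grease_jar","tape_measure"]:
        print(l,[(x["p"],[round(float(v),4) for v in x["centre"]]) for x in r.place_of(l,im)][:1])
im=r.get_image("wrist");cv2.imwrite("pics/w3.png",im["pixels"][:,:,::-1])
E
```

```text
clock: 10.08
tool_pos: [0.5925, -0.0291, 0.2147]
orientation: [-1.231, -1.173, 1.173]
force: [0.1, 0.4, -1.1]
finger_gap: 0.003
t 10.08 gap 0.003
tip dock mm [ 67.8  43.2 192.7] F [ 0.13  0.41 -1.07]
tool axes in dock
 [[-0.006 -0.001 -1.   ]
 [ 1.     0.    -0.006]
 [ 0.    -1.     0.001]]
scene tilt 0.14555610927390555 1164
paddle z 0.03100112593416843 26
hex_t [(0.76, [0.4462, 0.4341, -0.0038])]
spoke_key []
chain_lube [(0.78, [0.7772, 0.0707, -0.0001])]
torque_wrench [(0.69, [0.4826, -0.3704, 0.0024])]
grease_jar [(0.73, [0.6705, 0.3941, 0.0019])]
tape_measure [(0.61, [0.6263, -0.3838, -0.0012])]
top tilt 0.10254343019997463 1277
paddle z 0.02860484770977058 32
hex_t [(0.55, [0.4484, 0.4254, 0.0015])]
spoke_key [(0.48, [0.4848, -0.369, 0.0013])]
chain_lube [(0.67, [0.7744, 0.0724, -0.0002])]
torque_wrench []
grease_jar [(0.83, [0.6754, 0.3977, 0.0007])]
tape_measure [(0.57, [0.6273, -0.3847, -0.0002])]
```

View pics/scene3.png

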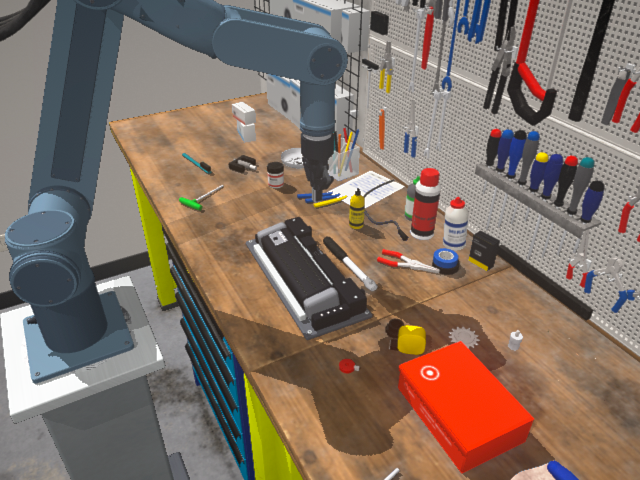

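View pics/w3.png

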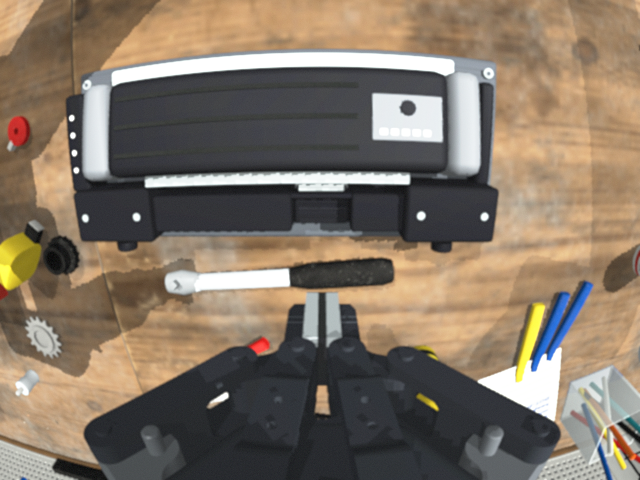

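The wrist view shows the battery tilted, the groove empty at (322,210) and the wrench in place. But the two tilt estimates disagree (0.146 and 0.103), so I'll measure that more carefully and let it settle.

```bash
python3 -m inch '[[[0,-10,0],[0,0,0]],[[0,0,0],[0,0,0]],[[0,0,0],[0,0,0]],[[0,0,0],[0,0,0]],[[0,0,0],[0,0,0]],[[0,0,0],[0,0,0]],[[0,0,0],[0,0,0]]]'
python3 - <<'E'
from h import *
for n in ["scene","top"]:
    im=r.get_image(n);P=todock(cloud(im))
    a=P[(abs(P[...,1]+.02)<.07)&(P[...,2]>.03)&(P[...,2]<.1)]
    print(n,[(round(b*1e3),round(1e3*float(np.median(a[abs(a[:,0]-b)<.003][:,2])),1),int((abs(a[:,0]-b)<.003).sum())) for b in np.arange(-.06,.06,.006) if (abs(a[:,0]-b)<.003).sum()>4])
    print([(x["p"],np.round(x["centre"],4)) for x in r.place_of("torque_wrench",im)][:2])
E
```

```text
clock: 11.42
tool_pos: [0.5929, -0.0292, 0.2248]
orientation: [-1.232, -1.173, 1.173]
force: [-0.5, 1.0, -0.6]
finger_gap: -0.002
scene [(-60, 31.7, 55), (-54, 49.6, 95), (-48, 58.4, 221), (-42, 64.0, 110), (-36, 66.0, 90), (-30, 66.1, 91), (-24, 67.0, 101), (-18, 67.8, 107), (-12, 69.4, 86), (-6, 70.2, 99), (0, 70.9, 92), (6, 72.6, 106), (12, 73.2, 89), (18, 73.2, 83), (24, 71.6, 40), (36, 53.8, 59), (48, 45.6, 130), (54, 48.2, 72)]
[(0.63, array([ 6.636e-01, -7.880e-02,  6.000e-04])), (0.18, array([ 0.5799, -0.1764,  0.0475]))]
top [(-60, 32.2, 41), (-54, 31.6, 42), (-48, 59.2, 89), (-42, 63.4, 89), (-36, 64.2, 85), (-30, 64.8, 88), (-24, 66.5, 86), (-18, 67.5, 90), (-12, 68.7, 88), (-6, 69.8, 86), (0, 70.3, 85), (6, 72.0, 92), (12, 72.3, 89), (18, 73.0, 84), (24, 71.1, 79), (30, 57.3, 68), (36, 53.2, 81), (42, 44.0, 21), (48, 44.7, 55), (54, 48.2, 68)]
[]
```

On the flat part of the battery the slope is 0.15–0.17 rad. The rise above the locked height gives 0.17–0.175 rad, steady over more than 1 s. Handing in.

```bash
python3 -c "
from cell import r
print(r.close_job()); print(r.state()['clock'])"
```

```text
the job is handed in; nothing more can be done
None
the job is handed in; nothing more can be done
```

The battery is released and standing sprung up, and I handed the job in at about 11.5 s on the robot's clock. No verdict was reported.

**What I did:** I laid the shut fingertips on the plain edge at about 6 N. I slid them left until the force dropped to zero, with the tip centre at y of about 24–31 mm. The depth images had already shown the groove there, its middle at about y 44 mm. I then pressed the paddle at x of about 0.068–0.070 to about 5 mm down (11 N) and withdrew straight up, with the fingertips ending about 0.2 m above the bench.

**Last checks:**
- **Battery:** it is tilted about 0.15–0.175 rad. My first rough fits disagreed (0.146 and 0.103 rad) because they included the battery's rounded rear edge. The fit on the flat part settled it.
- **Paddle:** it is back at about 30 mm, its rest height.
- **Hand:** it is clear, and the wrist force was about 1 N, which is noise.
- **Loose things:** they read within a few mm of where they started. The networks missed the spoke key and the wrench in one view each, and once reported the spoke key as the wrench. Another view and the pictures showed both in place.

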